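Open the paste jar on the book-repair bench

TASK

Get the square paste jar ready for use: set it, still closed, fully down in the square pocket of the wooden brace block so that it cannot turn. Then unscrew its tight cap anticlockwise about a quarter turn, stop turning once the lugs let go, and lift the cap straight up off the neck, leaving the jar fully down in the brace. Finish while still holding the cap level and still about two centimetres above the open mouth: do not put it down or let go, and leave the other things on the bench where they are.

Things in the scene. Friction and masses are not known exactly. Their poses are not given: they have to be found in the camera images.
- jar: The paste jar: white glazed, square body 62 x 62 mm, 60 mm tall (the only square-bodied jar), with a round neck and a steel cap, 87 mm tall in all. About 0.35 kg, loose. Origin: centre of its underside; z up; x and y square to its side faces. Nothing but the brace keeps it from turning along with the cap.
- jar_mouth (a point): Centre of the rim of the jar's neck, 82 mm above the jar's underside, under the cap at the start. The neck is 41 mm across (49 mm over its two lugs, half a turn apart, 64 to 73 mm above the underside). The cap's two inner lugs are caught under these, so pulling the cap unturned lifts the jar as well.
- cap: Cap of the square jar: plain steel, sixteen-sided skirt, 58 mm across, 22 mm tall, 50 g; grips across at any yaw. Origin: centre of its lower edge, z up. Closed, its origin is 65 mm above the jar's underside, on its axis. A sprung rubber seal inside keeps it tight: turning takes 0.4 to 0.8 N m (grip with 40 to 60 N). As it comes free the seal pushes it up to 3 mm upwards with about 20 N.
- cap_mark (a point): A small raised pip on top of the cap, 22 mm out along the cap's +x, 22 mm above its origin. Closed, it points along the jar's +x. Anticlockwise from above unscrews, with no rise; a stop bars clockwise. The lugs are clear from 60 degrees (1.05 rad) of turn to about 140, where a second stop comes; there the cap lifts straight off. 80 to 90 degrees is right, over 110 too far.
- brace: Wooden block 112 x 112 x 30 mm, fixed to the bench, with a square pocket in its top, 66 x 66 mm (2 mm play on each side of the jar), 22 mm deep, chamfered; its floor is 8 mm above the bench. Origin: centre of the underside, z up; x and y square to the pocket. The jar fits at any quarter turn; seated, its cap's origin is 73 mm and its cap's top 95 mm above the bench.
- round_jar: Bystander: a round white jar, 64 mm across and 87 mm tall, with a similar steel cap. Origin: centre of its underside.
- tin: Bystander: a plain round metal tin, 60 mm across, 75 mm tall. Origin: centre of its underside.
- weight: Bystander: a dark steel paper weight with a knob, 52 mm across, 58 mm tall. Origin: centre of its underside.
- brush: Bystander: a paste brush lying flat, 190 mm long along its x. Origin: on its underside.
- folder: Bystander: a flat white bone folder, 150 x 22 x 5 mm, lying along its x. Origin: centre of its underside.
- book: Bystander: a closed green book lying flat, 135 x 200 x 28 mm. Origin: centre of its underside.
- cup: Bystander: an empty grey cup, 72 mm across, 90 mm tall. Origin: centre of its underside.

How it is judged:
On the way, in this order (a step that is already met when the one before it is completed fails the run):
1. the closed jar is fully down in the brace's pocket, its cap not yet turned (z of jar in the frame of brace below 0.013 m and horizontal distance between jar and brace below 0.006 m and angle between jar's own z axis and vertical below 0.08 rad and angle between the x axis of cap and the x axis of jar, either way round below 0.6 rad and z of cap in the frame of jar below 0.072 m), for 0.2 s.
2. the cap has been turned clear of the lugs with the jar braced (z of jar in the frame of brace below 0.013 m and horizontal distance between jar and brace below 0.006 m and angle between jar's own z axis and vertical below 0.08 rad and angle between the x axis of cap and the x axis of jar, either way round above 0.9 rad and z of cap in the frame of jar below 0.13 m), for 0.05 s.
At the end, for the whole second after the job is handed in: Jar fully down in the pocket (5 mm of its floor, 6 mm of its centre, 0.08 rad of upright); fingers hold the cap clear of the jar, lower edge 3 to 48 mm above the rim, within 25 mm of the jar's axis, 0.2 rad of level, at rest (z of jar in the frame of brace below 0.013 m and horizontal distance between jar and brace below 0.006 m and angle between jar's own z axis and vertical below 0.08 rad and z of cap in the frame of jar between 0.085 and 0.13 m and horizontal distance between cap and jar below 0.025 m and angle between cap's own z axis and vertical below 0.2 rad and contact force between the fingers and cap above 2 N and contact force between cap and jar below 0.1 N and linear speed of each of cap, jar below 0.03 m/s); the arm keeps its last pose, push and grip.
It fails at once if a bystander on the bench is shifted by more than 30 mm (distance of any of round_jar, tin, weight, brush, folder, book, cup from where it was at the start of the episode above 0.03 m).
It fails at once if the jar is tipped by more than 0.5 rad (angle between jar's own z axis and vertical above 0.5 rad).
It fails at once if the cap is turned on far past letting go (more than about 120 degrees from closed) (x of cap_mark in the frame of jar below -0.011 m and horizontal distance between cap and jar below 0.006 m).
It also fails if it takes over 53 s, if anything falls off the work surface, if the arm or the gripper's body presses on something with over 40 N, if the wrist force passes 120 N, or if a joint passes its speed limit or range.

ROBOT

A 6-joint arm with a two-finger parallel gripper is mounted at the origin on the work surface. World frame = base frame: x ahead of the robot, y to its left, z up, the work surface at z = 0. Lengths are in m, angles in rad, forces in N, time in s.
With the tool pointing down it reaches from about 0.25 to 0.775 m from the base axis. Payload 4 kg.
Tool frame: the origin (TCP) lies at the very end of the fingers, on their centre line; the grasp point (between the pads) lies 19 mm behind it; z points along the fingers, y is the line along which they close (so a half turn about z gives the same grasp; the last joint's range is limited). The gripper opens to 94 mm and grips with 3 to 60 N. Pads are 16 mm wide; open, the fingers measure 119 mm over their backs; the gripper's body (75 mm by 177 mm) begins 78 mm behind the grasp point.
Start: joints at [-1.388, 0.087, 1.371, -0, 1.684, -0.103], TCP at [0.155, -0.528, 0.206] pointing down, gripper open.
Joint ranges: [-3.1, 3.1], [-0.76, 2.03], [0.27, 2.55], [-1.08, 4.22], [0.17, 2.65], [-2.57, 2.57]. Speed limits (rad/s): [2.79, 2.79, 3.14, 3.14, 3.14, 3.14].

INTERFACE

Orientations are given as a unit quaternion [w, x, y, z].
In Python, from plant import arm gives the robot as it stands.
- The arm moves only by the tool nudge_tcp, called after "Request:" as name(argument=value, ...) on one line, values as JSON. Schema: {"type":"object","properties":{"rows":{"type":"array","items":{"type":"array","prefixItems":[{"type":"array","items":{"type":"number"},"minItems":3,"maxItems":3},{"type":"array","items":{"type":"number"},"minItems":3,"maxItems":3}],"minItems":2,"maxItems":2},"minItems":1,"maxItems":10},"aperture":{"type":"number"},"force":{"type":"number"},"only":{"type":"string"},"quiet":{"type":"boolean"},"lines":{"type":"string"}},"required":["rows"],"additionalProperties":false}. rows is a list of rows, 1 to 10 of them, each written [[dx, dy, dz], [rx, ry, rz]]: dx, dy, dz in fractions of the full range, 1 being 100 cm, then a rotation vector rx, ry, rz in fractions of the full range, 1 being 90 degrees; each row is the pose to reach, as a shift and turn from the pose commanded when the call began, along the tool's axes at that moment; what a row does not reach only later rows make up. A row lasts 1/8 s, in which the tool goes at most 0.0625 m and 0.188 rad, less where a joint would pass 70% of its speed; a pose out of reach is approached as far as the arm can. aperture is the finger opening in m, set as the call begins (left out keeps the last). The fingers move at their own pace and stop on an object; force is the grip in N (left out, the last holds). Time passes only in rows, so rows that do not move let the fingers close. The tool returns the time, the measured TCP pose, the force, the opening and the grip force at its end. only (a regular expression) keeps the lines of the reply that match it, lines (a string "A,B") keeps lines A to B, and quiet returns only ok. Shift and turn numbers lie between -1 and 1, and a call with a number outside is refused. Input that does not fit is refused with a message, and nothing moves.
- arm.sense(): the state, without advancing time (a new reading comes with each control period).
- arm.read_camera(name): name is "side" or "top"; returns a dict with "color" (480x640x3 uint8, red, green, blue), "fx", "fy", "cx", "cy" (pixels), "origin" and "orientation" of the camera in the world. Camera axes: x right, y down, z forward; pixel columns grow to the right and rows downward; lengths in m; the calibration is good to about 2 mm. A picture is of the moment at which its call begins. There is no depth.
- arm.sign_off(): hands the job in; it is judged then, once.
The state is a dict: "t": time; "joints": joint angles; "qd": joint speeds; "effort": joint torques, N m; "tool_pos": TCP position; "ee_rot": TCP orientation; "contact_force": force on the tool from outside, world axes, zero at the start; "torque": the same for the moment, N m; "finger_gap": finger opening in m; "grip_force": force on a finger pad.
Only numpy, scipy, OpenCV 4.12 (cv2) and the standard library are available. Lean on these libraries where they do the work, as an engineer would, in place of code of your own. Each camera call takes 0.05 s, during which the arm holds its last target. There are 200 camera calls.

## Working session

There is one attempt and no reset: what is moved stays moved. The work goes in short steps, Python scripts to look and compute and a tool call to move; the robot and the scene stay as the last step left them, time stands still between calls to the robot, and variables do not carry over. Pictures are saved under pics/ and viewed, at most 10 in all, crops included, and the job is handed in when it is done.

```bash
ls; mkdir -p pics
```

Run:
```python
from plant import arm
import cv2
for n in("top","side"):
    r=arm.read_camera(n); cv2.imwrite(f"pics/{n}0.png",r["color"][:,:,::-1])
    print(n,r["fx"],r["fy"],r["cx"],r["cy"],r["origin"],r["orientation"])
s=arm.sense();print(s)
```

```text
pics
plant.py
top 584.3499928679721 584.3499928679721 324.0709565371562 231.80892289854847 [0.28805434 0.0136865  1.56914873] [-0.04440186  0.71211159 -0.69770773  0.06426096]
side 499.5148761550819 499.5148761550819 321.2812934501757 230.2682501662004 [0.23832752 0.87045357 0.99451999] [ 0.06084695 -0.13452375  0.91413944 -0.37755807]
{'t': 0.1, 'joints': array([-1.38810465e+00,  8.78919530e-02,  1.37207267e+00, -1.63289976e-05,
        1.68357993e+00, -1.03127225e-01]), 'qd': array([ 6.27924781e-04, -3.67412414e-04, -6.00749306e-03, -7.15354745e-04,
        8.40553269e-05, -6.91305196e-04]), 'effort': array([ 2.27401863e-03, -3.41253018e+01, -3.03300977e+01,  7.19701848e-02,
        3.04044667e-02, -1.00192215e-04]), 'tool_pos': array([ 0.15495713, -0.52722139,  0.20443072]), 'ee_rot': array([-9.74855480e-04,  9.89805470e-01,  1.42422538e-01, -4.69223399e-05]), 'contact_force': array([-0.03082692, -0.67849775, -0.2815582 ]), 'torque': array([ 0.04727811, -0.02883004, -0.01447839]), 'grip_force': 0.0, 'finger_gap': 0.09404543973729657}
```

View pics/top0.png

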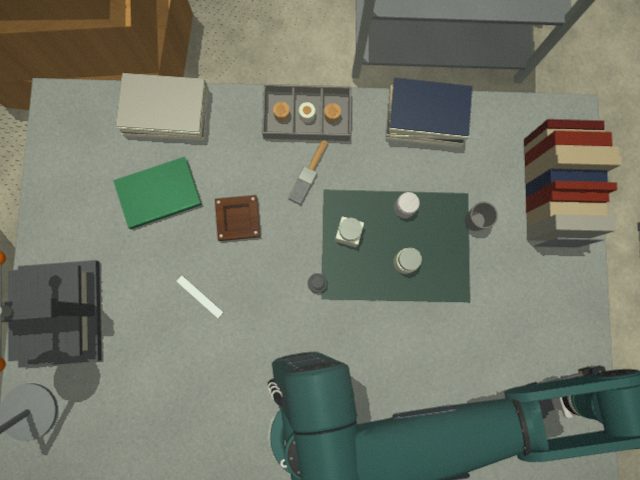

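View pics/side0.png

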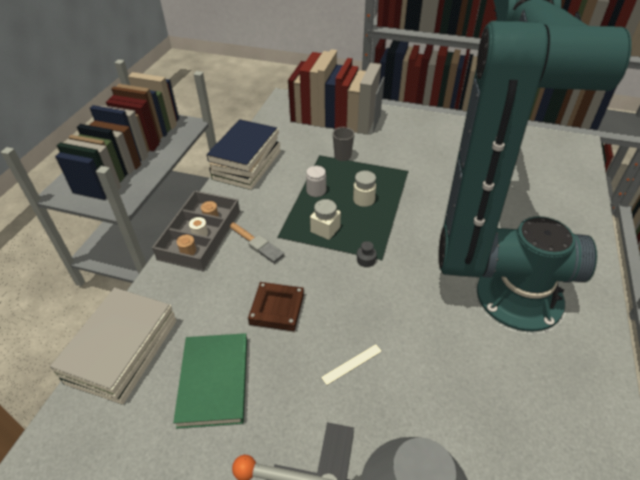

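Top view: the square jar is at about (350,231) and the brace at (238,218). Side view: the jar is at about (325,218) and the brace at (277,306). The weight (317,283 top) and round jar (408,261 top) are nearby. Next I'll enlarge these areas and compute masks.

Create h.py:
```python
import numpy as np, cv2
from scipy.spatial.transform import Rotation as R
from plant import arm
def rot(q): return R.from_quat([q[1],q[2],q[3],q[0]])
def rays(r,px):
    px=np.atleast_2d(np.asarray(px,float))
    d=np.c_[(px[:,0]-r["cx"])/r["fx"],(px[:,1]-r["cy"])/r["fy"],np.ones(len(px))]
    return np.array(r["origin"]),rot(r["orientation"]).apply(d)
def plane(r,px,z):
    o,d=rays(r,px); return o+d*((z-o[2])/d[:,2])[:,None]
def proj(r,P):
    p=rot(r["orientation"]).inv().apply(np.atleast_2d(P)-np.array(r["origin"]))
    return np.c_[p[:,0]/p[:,2]*r["fx"]+r["cx"],p[:,1]/p[:,2]*r["fy"]+r["cy"]]
def tri(r1,p1,r2,p2):
    o1,d1=rays(r1,p1);o2,d2=rays(r2,p2);d1,d2=d1[0],d2[0]
    s=np.linalg.lstsq(np.c_[d1,-d2],o2-o1,rcond=None)[0]
    a,b=o1+s[0]*d1,o2+s[1]*d2
    return (a+b)/2,np.linalg.norm(a-b)
```

Run:
```python
from h import *
t=arm.read_camera("top");s=arm.read_camera("side")
def crop(r,c,h=26,k=11):
    x,y=c;return cv2.resize(r["color"][y-h:y+h,x-h:x+h,::-1],(390,290*390//290),interpolation=cv2.INTER_CUBIC)
im=np.vstack([np.hstack([crop(t,(350,231)),crop(t,(238,218))]),np.hstack([crop(s,(325,218),32),crop(s,(277,306),32)])])
im=cv2.resize(im,(600,600));cv2.imwrite("pics/crop.png",im)
hsv=cv2.cvtColor(t["color"],cv2.COLOR_RGB2HSV)
for r,n,b,j in((t,"top",(210,190,265,246),(330,212,370,252)),(s,"side",(240,275,312,335),(303,195,346,242))):
    hsv=cv2.cvtColor(r["color"],cv2.COLOR_RGB2HSV)
    def blob(m,bx):
        q=np.zeros_like(m);x0,y0,x1,y1=bx;q[y0:y1,x0:x1]=m[y0:y1,x0:x1]
        c=max(cv2.findContours(q,0,1)[0],key=cv2.contourArea);return c
    m=((hsv[...,0]<15)|(hsv[...,0]>170))&(hsv[...,1]>90)
    c=blob(m.astype(np.uint8)*255,b);print(n,"brace",cv2.minAreaRect(c),cv2.approxPolyDP(c,4,True)[:,0].tolist())
    m=hsv[...,2]>95
    c=blob(m.astype(np.uint8)*255,j);print(n,"jar",cv2.minAreaRect(c),cv2.approxPolyDP(c,2.,True)[:,0].tolist())
```

```text
top brace ((236.91807556152344, 217.59837341308594), (41.918052673339844, 42.09912109375), 84.80557250976562) [[255, 195], [215, 199], [219, 240], [259, 235]]
top jar ((349.5, 231.5), (39.0, 39.0), 90.0) [[330, 212], [330, 251], [355, 251], [341, 247], [335, 242], [356, 246], [363, 227], [367, 229], [365, 232], [369, 236], [369, 230], [365, 227], [369, 225], [369, 213]]
side brace ((275.61273193359375, 305.73895263671875), (49.93645477294922, 43.048667907714844), 8.426969528198242) [[260, 283], [250, 323], [294, 329], [302, 288], [297, 292], [296, 287]]
side jar ((325.46551513671875, 217.58621215820312), (30.639732360839844, 37.51045608520508), 21.801406860351562) [[321, 199], [315, 203], [315, 210], [310, 215], [310, 230], [329, 238], [339, 225], [340, 211], [332, 200]]
```

View pics/crop.png

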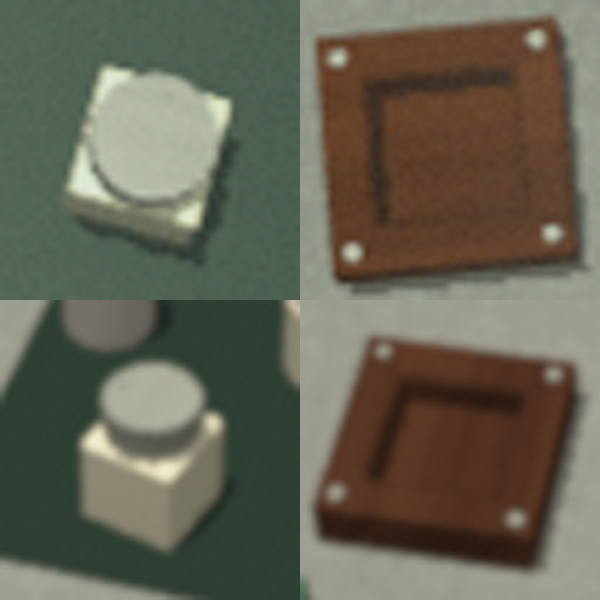

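The jar crop shows the cap disc centred near crop pixel (154,137) and the body corners clearly. The brace shows four bolt heads in both views, so I'll triangulate those.

Run:
```python
from h import *
t=arm.read_camera("top");s=arm.read_camera("side")
T=lambda u,v,x,y:((u+.5)*52/300-.5+x-26,(v+.5)*52/300-.5+y-26)
S=lambda u,v,x,y:((u+.5)*64/300-.5+x-32,(v+.5)*64/300-.5+y-32)
def ref(r,p):
    x,y=int(round(p[0])),int(round(p[1]));g=r["color"][y-3:y+4,x-3:x+4].astype(float)[...,2]
    w=np.clip(g-110,0,None)*1. if g.max()>130 else np.clip(g-g.max()*.6,0,None)
    Y,X=np.mgrid[y-3:y+4,x-3:x+4];return ((w*X).sum()/w.sum(),(w*Y).sum()/w.sum())
bt=[T(u-300,v,238,218) for u,v in((338,57),(536,39),(552,232),(352,252))]
bs=[S(u-300,v-300,277,306) for u,v in((383,351),(554,374),(516,519),(336,492))]
# match by projecting top points
P=plane(t,bt,.03);print("proj top->side",proj(s,P).round(1).tolist(),np.round(bs,1).tolist())
bt2=[ref(t,p) for p in bt];bs2=[ref(s,p) for p in bs];print(np.round(bt2,1).tolist(),np.round(bt,1).tolist(),np.round(bs2,1).tolist())
Q=proj(s,P)
X=[]
for p in range(4):
    j=np.argmin(np.linalg.norm(Q[p]-bs,axis=1));a,e=tri(t,bt2[p],s,bs2[j]);X.append(a);print(a.round(4),round(e,4))
X=np.array(X);print("brace c",X.mean(0).round(4));
for i in range(4):
    d=X[(i+1)%4]-X[i];print(np.linalg.norm(d).round(4),np.degrees(np.arctan2(d[1],d[0])).round(1))
ct=T(154,137,350,231);cs=S(152,97,325,218)
print("cap top",tri(t,ct,s,cs),plane(t,[ct],.087),plane(s,[cs],.087))
C=plane(t,[T(*p,350,231) for p in((103,67),(232,99),(199,225),(67,193))],.06)
print("body",C.round(4).tolist(),C.mean(0).round(4))
for i in range(4):
    d=C[(i+1)%4]-C[i];print(np.linalg.norm(d).round(4),np.degrees(np.arctan2(d[1],d[0])).round(1))
print("side left/right corners",plane(s,[S(82,137,325,218),S(222,117,325,218)],.06).round(4),"front",plane(s,[S(168,180,325,218)],.06).round(4),plane(s,[S(168,250,325,218)],0).round(4))
q=arm.sense();print(rot(q["ee_rot"]).as_matrix().round(4),q["tool_pos"])
```

```text
proj top->side [[253.0, 312.2], [263.1, 282.1], [299.1, 287.1], [291.2, 317.8]] [[262.3, 284.5], [298.8, 289.4], [290.7, 320.3], [252.3, 314.6]]
[[218.1, 201.6], [252.5, 198.2], [255.2, 231.9], [220.6, 235.2]] [[218.2, 201.5], [252.5, 198.3], [255.3, 231.8], [220.6, 235.3]] [[262.1, 282.5], [299.2, 287.7], [290.5, 320.4], [252.3, 314.5]]
[0.6046 0.2588 0.0219] 0.0009
[0.6153 0.1665 0.0283] 0.0021
[0.5232 0.1556 0.0277] 0.0002
[0.5132 0.248  0.021 ] 0.0001
brace c [0.5641 0.2072 0.0248]
0.0931 -83.4
0.0927 -173.2
0.0932 96.2
0.0921 6.7
cap top (array([ 0.53081388, -0.09387796,  0.07782835]), np.float64(0.0007868244043994908)) [[ 0.52892969 -0.09327346  0.087     ]] [[ 0.52828622 -0.08422912  0.087     ]]
body [[0.5651, -0.0716, 0.06], [0.5517, -0.1306, 0.06], [0.4934, -0.1161, 0.06], [0.5067, -0.0561, 0.06]] [ 0.5292 -0.0936  0.06  ]
0.0605 -102.8
0.06 166.0
0.0615 77.5
0.0604 -14.9
side left/right corners [[ 0.5661 -0.068   0.06  ]
 [ 0.4925 -0.1075  0.06  ]] front [[ 0.508  -0.0478  0.06  ]] [[ 0.5086 -0.05    0.    ]]
[[ 9.594e-01  2.819e-01 -1.000e-04]
 [ 2.819e-01 -9.594e-01  7.000e-04]
 [ 1.000e-04 -7.000e-04 -1.000e+00]] [ 0.15503172 -0.5275349   0.20510025]
```

Create go.py:
```python
import sys
from h import *
x,y,z,yaw=map(float,sys.argv[1:5])   # target TCP and tool-x heading in degrees
s=arm.sense();A=rot(s["ee_rot"])
a=np.radians(yaw);B=R.from_matrix(np.c_[[np.cos(a),np.sin(a),0],[np.sin(a),-np.cos(a),0],[0,0,-1]])
print("shift",A.inv().apply(np.array([x,y,z])-s["tool_pos"]).round(4),"rot",(A.inv()*B).as_rotvec().round(4),"t",round(s["t"],2),"j",s["joints"].round(3))
```

```bash
python3 go.py 0.529 -0.0935 0.16 76.5
```

```text
shift [ 0.4812 -0.311   0.0453] rot [-6.0000e-04 -4.0000e-04 -1.0494e+00] t 0.3 j [-1.388  0.087  1.371  0.     1.684 -0.103]
```

Careful with the scale: turns go in shares of 90 degrees. That gives: -1.049 rad / 1.5708 = -0.6678.

Request:
nudge_tcp(rows=[[[0.048,-0.031,0],[0,0,-0.0668]],[[0.096,-0.062,0],[0,0,-0.1337]],[[0.144,-0.093,0],[0,0,-0.2005]],[[0.192,-0.124,0],[0,0,-0.2674]],[[0.24,-0.155,0],[0,0,-0.3342]],[[0.289,-0.187,0],[0,0,-0.4011]],[[0.337,-0.218,0],[0,0,-0.4679]],[[0.385,-0.249,0.015],[0,0,-0.5348]],[[0.433,-0.28,0.03],[0,0,-0.6016]],[[0.481,-0.311,0.045],[0,0,-0.6678]]])

```text
t: 1.55
tool_pos: [0.5299, -0.0922, 0.1602]
ee_rot: [0.0, 0.784, 0.62, 0.0]
contact_force: [1.1, -1.6, -0.2]
finger_gap: 0.0939
grip_force: 0.0
```

```bash
python3 go.py 0.529 -0.0935 0.16 76.5
```

```text
shift [-0.0015 -0.0006  0.0002] rot [0.0008 0.0004 0.0032] t 1.55 j [-0.277  0.073  1.476 -0.     1.592 -0.045]
```

Run:
```python
from h import *
t=arm.read_camera("top");s=arm.read_camera("side");q=arm.sense()
p=q["tool_pos"];A=rot(q["ee_rot"])
# expected fingertip inner corners
F=[p+A.apply([a,b,0]) for b in(.047,-.047) for a in(.008,-.008)]
print(p,proj(s,F).round(1).tolist(),proj(t,F).round(1).tolist())
def crop(r,x0,y0,w,h,W,H): return cv2.resize(r["color"][y0:y0+h,x0:x0+w,::-1],(W,H),interpolation=cv2.INTER_CUBIC)
cv2.imwrite("pics/hov.png",crop(s,275,140,100,100,600,600))
```

```text
[ 0.52998428 -0.08910673  0.1577182 ] [[307.8, 181.0], [310.9, 177.6], [339.2, 192.3], [342.2, 188.8]] [[352.1, 204.3], [358.4, 205.9], [343.0, 240.9], [349.3, 242.5]]
```

View pics/hov.png

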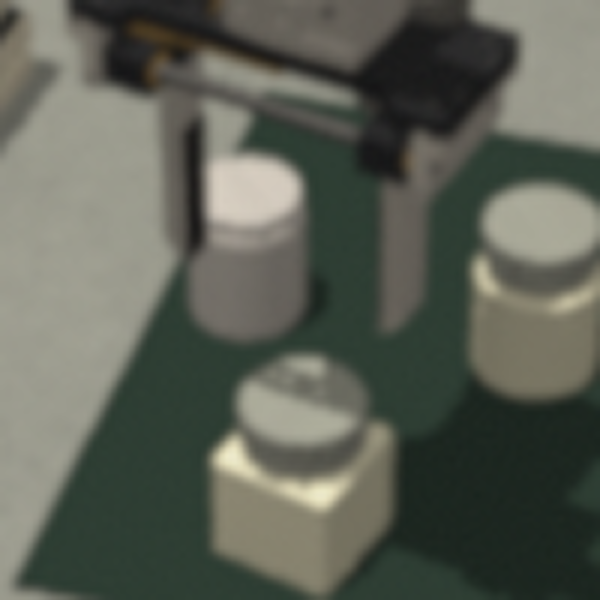

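The side view shows the fingertips about 2.5 px lower than the calibration predicts. The brace bolts show the same offset, so I'll correct the side view by it and recheck the heights.

Run:
```python
from h import *
t=arm.read_camera("top");s=arm.read_camera("side");s["cy"]+=2.5
T=lambda u,v,x,y:((u+.5)*52/300-.5+x-26,(v+.5)*52/300-.5+y-26)
S=lambda u,v,x,y:((u+.5)*64/300-.5+x-32,(v+.5)*64/300-.5+y-32)
bt=[T(u-300,v,238,218) for u,v in((338,57),(536,39),(552,232),(352,252))]
bs=[S(u-300,v-300,277,306) for u,v in((336,492),(383,351),(554,374),(516,519))]
X=np.array([tri(t,a,s,b)[0] for a,b in zip(bt,bs)]);print(X.round(4),X.mean(0).round(4))
print("brace by top at .03",plane(t,bt,.03).mean(0))
ct=T(154,137,350,231);cs=S(152,97,325,218)
print("cap",tri(t,ct,s,cs), plane(t,[ct],.087),plane(s,[cs],.087))
q=arm.sense();print(q["tool_pos"],q["joints"],q["t"])
```

```text
[[0.6037 0.2574 0.0301]
 [0.6146 0.1663 0.0302]
 [0.5235 0.1554 0.0305]
 [0.5123 0.2467 0.0297]] [0.5635 0.2064 0.0301]
brace by top at .03 [0.56279644 0.20628557 0.03      ]
cap (array([ 0.5298548 , -0.09306449,  0.08775738]), np.float64(0.0020956653328307274)) [[ 0.52892969 -0.09327346  0.087     ]] [[ 0.53117211 -0.09386781  0.087     ]]
[ 0.52871044 -0.09302732  0.15973939] [-2.79268348e-01  7.28309180e-02  1.47667292e+00 -8.06989199e-04
  1.59389372e+00 -4.49110018e-02] 1.75
```

Request:
nudge_tcp(rows=[[[0,0,0.045],[0,0,0]],[[0,0,0.09],[0,0,0]],[[0,0,0.12],[0,0,0]],[[0,0,0.13],[0,0,0]],[[0,0,0.13],[0,0,0]]])

```text
t: 2.38
tool_pos: [0.5288, -0.0948, 0.0311]
ee_rot: [0.0, 0.786, 0.618, 0.0]
contact_force: [-0.0, 0.5, 0.2]
finger_gap: 0.094
grip_force: 0.0
```

Request:
nudge_tcp(rows=[[[0,0,0],[0,0,0]],[[0,0,0],[0,0,0]],[[0,0,0],[0,0,0]],[[0,0,0],[0,0,0]],[[0,0,0],[0,0,0]],[[0,0,0],[0,0,0]]], aperture=0.05, force=35)

```text
t: 3.12
tool_pos: [0.5286, -0.0936, 0.0311]
ee_rot: [-0.0, 0.785, 0.619, -0.0]
contact_force: [-3.3, -0.7, 6.1]
finger_gap: 0.0619
grip_force: 34.9
```

Request:
nudge_tcp(rows=[[[0,0,-0.03],[0,0,0]],[[0,0,-0.07],[0,0,0]],[[0,0,-0.1],[0,0,0]],[[0,0,-0.1],[0,0,0]]])

```text
t: 3.62
tool_pos: [0.5305, -0.0941, 0.1321]
ee_rot: [0.002, 0.785, 0.619, 0.002]
contact_force: [0.0, 0.2, -4.3]
finger_gap: 0.0618
grip_force: 34.9
```

```bash
python3 go.py 0.5632 0.2064 0.13 96.6
```

```text
shift [ 0.2998 -0.0384  0.0018] rot [ 0.005   0.0011 -0.3511] t 3.62 j [-0.281  0.084  1.52   0.     1.532 -0.045]
```

Scaled: -0.351 rad / 1.5708 = -0.2235.

Request:
nudge_tcp(rows=[[[0.04,-0.005,0],[0,0,-0.0318]],[[0.09,-0.011,0],[0,0,-0.07]],[[0.14,-0.018,0],[0,0,-0.1082]],[[0.19,-0.024,0],[0,0,-0.1464]],[[0.24,-0.03,0],[0,0,-0.1846]],[[0.28,-0.036,0],[0,0,-0.2101]],[[0.3,-0.038,0],[0,0,-0.2235]],[[0.3,-0.038,0],[0,0,-0.2235]],[[0.3,-0.038,0],[0,0,-0.2235]]])

```text
t: 4.75
tool_pos: [0.5618, 0.2053, 0.1294]
ee_rot: [-0.0, 0.666, 0.746, -0.001]
contact_force: [-0.6, 0.2, -4.9]
finger_gap: 0.0618
grip_force: 34.9
```

Run:
```python
from h import *
t=arm.read_camera("top");s=arm.read_camera("side")
cv2.imwrite("pics/carry.png",cv2.resize(s["color"][240:350,225:335,::-1],(600,600),interpolation=cv2.INTER_CUBIC))
```

```bash
python3 go.py 0.5632 0.2064 0.13 96.6; python3 go.py 0.5632 0.2064 0.13 96.6
```

```text
shift [0.001  0.0012 0.0001] rot [-0.0005  0.0008 -0.0023] t 4.85 j [ 2.560e-01  2.200e-01  1.369e+00 -1.000e-03  1.553e+00  1.430e-01]
shift [0.001  0.0012 0.0001] rot [-0.0005  0.0008 -0.0023] t 4.85 j [ 2.560e-01  2.200e-01  1.369e+00 -1.000e-03  1.553e+00  1.430e-01]
```

View pics/carry.png

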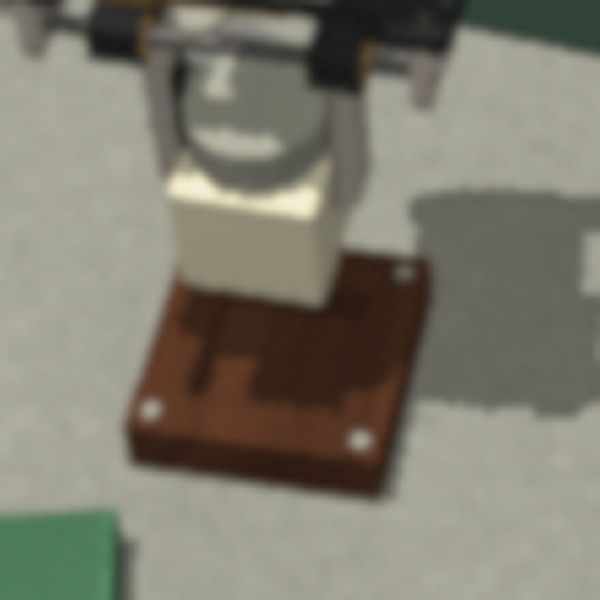

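The jar hangs level over the brace. Its lower near corners are at crop (182,263) and (325,303); I'll check its centring from those.

Run:
```python
from h import *
s=arm.read_camera("side");s["cy"]+=2.5
f=lambda u,v:((u+.5)*110/600-.5+225,(v+.5)*110/600-.5+240)
P=plane(s,[f(182,263),f(325,303)],.1);print(P.round(4),plane(s,[f(168,195),f(318,220)],.16).round(4))
d=P[0]-P[1];print(np.linalg.norm(d),np.degrees(np.arctan2(d[1],d[0])))
a=np.radians(6.6);ax=np.array([np.cos(a),np.sin(a)]);ay=np.array([-ax[1],ax[0]]);c=np.array([.5632,.2064])
for p in P: print("rel brace mm",((p[:2]-c)@ax*1000).round(1),((p[:2]-c)@ay*1000).round(1))
q=plane(s,[f(150,409),f(360,440)],.03)
for p in q: print("bolts",((p[:2]-c)@ax*1000).round(1),((p[:2]-c)@ay*1000).round(1))
```

```text
[[0.5943 0.2292 0.1   ]
 [0.5296 0.2319 0.1   ]] [[0.5889 0.2416 0.16  ]
 [0.5269 0.2367 0.16  ]]
0.06471283204887684 -2.4363071189140686
rel brace mm 33.5 19.1
rel brace mm -30.4 29.2
bolts 47.5 45.9
bolts -45.2 45.9
```

Request:
nudge_tcp(rows=[[[0.0007,0.0012,0.03],[0,0,0]],[[0.0007,0.0012,0.06],[0,0,0]],[[0.0007,0.0012,0.07],[0,0,0]],[[0.0007,0.0012,0.074],[0,0,0]],[[0.0007,0.0012,0.078],[0,0,0]],[[0.0007,0.0012,0.078],[0,0,0]]])

```text
t: 5.65
tool_pos: [0.5637, 0.2076, 0.0532]
ee_rot: [0.0, 0.665, 0.747, 0.0]
contact_force: [-0.0, -0.7, -4.6]
finger_gap: 0.0621
grip_force: 34.9
```

Request:
nudge_tcp(rows=[[[0,0,0.004],[0,0,0]],[[0,0,0.008],[0,0,0]],[[0,0,0.011],[0,0,0]],[[0,0,0.014],[0,0,0]],[[0,0,0.014],[0,0,0]]])

```text
t: 6.28
tool_pos: [0.5635, 0.2076, 0.0391]
ee_rot: [0.0, 0.665, 0.747, 0.0]
contact_force: [-0.8, -1.5, 0.2]
finger_gap: 0.0619
grip_force: 34.9
```

Request:
nudge_tcp(rows=[[[0,0,0.001],[0,0,0]],[[0,0,0.002],[0,0,0]],[[0,0,0.002],[0,0,0]]])

```text
t: 6.65
tool_pos: [0.5635, 0.2076, 0.0391]
ee_rot: [0.001, 0.665, 0.747, 0.0]
contact_force: [-4.3, -2.9, 7.6]
finger_gap: 0.0619
grip_force: 34.9
```

Request:
nudge_tcp(rows=[[[0,0,0],[0,0,0]],[[0,0,0],[0,0,0]],[[0,0,0],[0,0,0]],[[0,0,0],[0,0,0]]], aperture=0.094)

```text
t: 7.15
tool_pos: [0.5631, 0.2078, 0.0361]
ee_rot: [-0.0, 0.665, 0.747, -0.0]
contact_force: [0.2, -0.8, -0.1]
finger_gap: 0.0937
grip_force: 0.0
```

Request:
nudge_tcp(rows=[[[0,0,-0.03],[0,0,0]],[[0,0,-0.06],[0,0,0]],[[0,0,-0.1],[0,0,0]],[[0,0,-0.14],[0,0,0]],[[0,0,-0.14],[0,0,0]]])

```text
t: 7.78
tool_pos: [0.5655, 0.2083, 0.1811]
ee_rot: [0.002, 0.665, 0.747, 0.004]
contact_force: [0.5, 0.5, 0.0]
finger_gap: 0.0938
grip_force: 0.0
```

Run:
```python
from h import *
s=arm.read_camera("side")
cv2.imwrite("pics/seat.png",cv2.resize(s["color"][240:350,225:335,::-1],(600,600),interpolation=cv2.INTER_CUBIC))
```

```text
(no output)
```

View pics/seat.png

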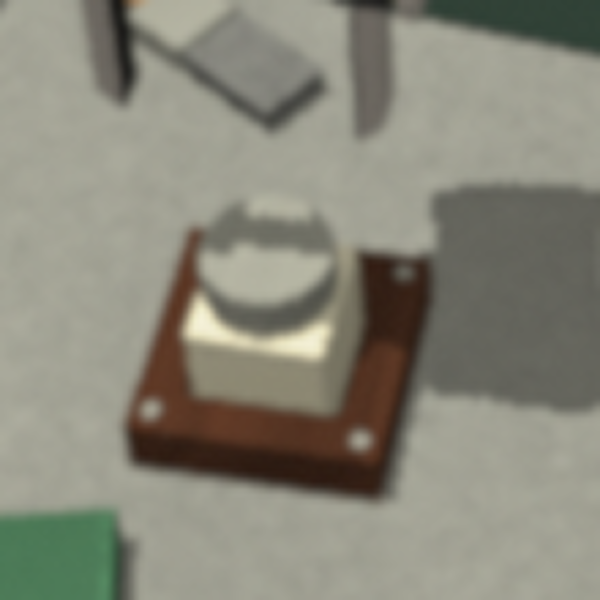

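The jar sits square and low in the pocket. I'll check its height and centre from the cap ellipse (267,252) and the body's near top corners (186,330) and (327,354).

Run:
```python
from h import *
s=arm.read_camera("side");s["cy"]+=2.5
f=lambda u,v:((u+.5)*110/600-.5+225,(v+.5)*110/600-.5+240)
print(plane(s,[f(267,252)],.095).round(4))
a=np.radians(6.6);ax=np.array([np.cos(a),np.sin(a)]);ay=np.array([-ax[1],ax[0]]);c=np.array([.5632,.2064])
for z in(.068,.078):
  for p in plane(s,[f(186,330),f(327,354)],z): print(z,"rel brace mm",((p[:2]-c)@ax*1000).round(1),((p[:2]-c)@ay*1000).round(1))
```

```bash
python3 go.py 0.563 0.207 0.0725 96.6
```

```text
[[0.564  0.2099 0.095 ]]
0.068 rel brace mm 32.1 29.6
0.068 rel brace mm -29.8 31.5
0.078 rel brace mm 29.1 36.8
0.078 rel brace mm -32.1 38.7
shift [-0.0007 -0.0002  0.1035] rot [-0.0001  0.0001 -0.0001] t 7.88 j [ 0.259  0.206  1.295 -0.     1.641  0.144]
```

Request:
nudge_tcp(rows=[[[0,0,0.04],[0,0,0]],[[0,0,0.08],[0,0,0]],[[0,0,0.098],[0,0,0]],[[0,0,0.1035],[0,0,0]],[[0,0,0.1035],[0,0,0]]])

```text
t: 8.5
tool_pos: [0.5636, 0.2078, 0.0734]
ee_rot: [0.0, 0.665, 0.747, 0.0]
contact_force: [0.5, 0.4, 0.2]
finger_gap: 0.0941
grip_force: 0.0
```

Request:
nudge_tcp(rows=[[[0,0,0],[0,0,0]],[[0,0,0],[0,0,0]],[[0,0,0],[0,0,0]],[[0,0,0],[0,0,0]],[[0,0,0],[0,0,0]],[[0,0,0],[0,0,0]],[[0,0,0],[0,0,0]]], aperture=0.045, force=55)

```text
t: 9.38
tool_pos: [0.5636, 0.2077, 0.0733]
ee_rot: [0.0, 0.665, 0.747, 0.0]
contact_force: [1.2, -0.4, 1.3]
finger_gap: 0.0575
grip_force: 55.0
```

Scaled: -0.8 rad / 1.5708 = -0.5093.

Request:
nudge_tcp(rows=[[[0,0,0],[0,0,-0.0637]],[[0,0,0],[0,0,-0.1273]],[[0,0,0],[0,0,-0.191]],[[0,0,0],[0,0,-0.2546]],[[0,0,0],[0,0,-0.3183]],[[0,0,0],[0,0,-0.382]],[[0,0,0],[0,0,-0.4456]],[[0,0,0],[0,0,-0.5093]]])

```text
t: 10.38
tool_pos: [0.5639, 0.2079, 0.0734]
ee_rot: [0.001, 0.321, 0.947, 0.001]
contact_force: [1.6, 0.8, 0.5]
finger_gap: 0.0572
grip_force: 55.0
```

```bash
python3 -c "
from h import *;print(arm.sense()['torque'])"
```

```text
[ 0.15749561 -0.44914426 -0.4903154 ]
```

Request:
nudge_tcp(rows=[[[0,0,0],[0,0,-0.0637]],[[0,0,0],[0,0,-0.1273]],[[0,0,0],[0,0,-0.191]],[[0,0,0],[0,0,-0.2546]],[[0,0,0],[0,0,-0.3183]],[[0,0,0],[0,0,-0.382]],[[0,0,0],[0,0,-0.4329]],[[0,0,0],[0,0,-0.4329]]])

```text
t: 11.38
tool_pos: [0.5646, 0.2086, 0.076]
ee_rot: [0.002, -0.012, 1.0, 0.001]
contact_force: [-0.4, 0.2, 8.4]
finger_gap: 0.0574
grip_force: 55.0
```

```bash
python3 -c "
from h import *;print(arm.sense()['torque'])";python3 go.py 0.5636 0.2077 0.0733 96.6
```

```text
[ 0.15964301 -0.00838411  0.05304708]
shift [ 0.001  -0.0009  0.0027] rot [0.0049 0.0023 1.4806] t 11.38 j [ 2.590e-01  2.560e-01  1.436e+00  1.000e-03  1.445e+00 -1.337e+00]
```

The reaction torque fell from 0.49 to about 0 N m and the seal is pushing up with 8 N, so the lugs have let go. Lifting now.

Request:
nudge_tcp(rows=[[[0,0,-0.004],[0,0,0]],[[0,0,-0.01],[0,0,0]],[[0,0,-0.016],[0,0,0]],[[0,0,-0.022],[0,0,0]],[[0,0,-0.028],[0,0,0]],[[0,0,-0.034],[0,0,0]],[[0,0,-0.037],[0,0,0]],[[0,0,-0.037],[0,0,0]],[[0,0,-0.037],[0,0,0]]])

```text
t: 12.5
tool_pos: [0.563, 0.2076, 0.1097]
ee_rot: [-0.0, -0.012, 1.0, -0.0]
contact_force: [0.3, -0.0, -0.7]
finger_gap: 0.0576
grip_force: 55.0
```

Run:
```python
from h import *
s=arm.read_camera("side");q=arm.sense();print(q["contact_force"],q["tool_pos"],q["finger_gap"],q["t"])
cv2.imwrite("pics/lift.png",cv2.resize(s["color"][240:350,225:335,::-1],(600,600),interpolation=cv2.INTER_CUBIC))
```

```text
[-0.04206531 -0.29139734 -0.39131709] [0.5629711  0.20761941 0.10957528] 0.05741678228398614 12.55
```

View pics/lift.png

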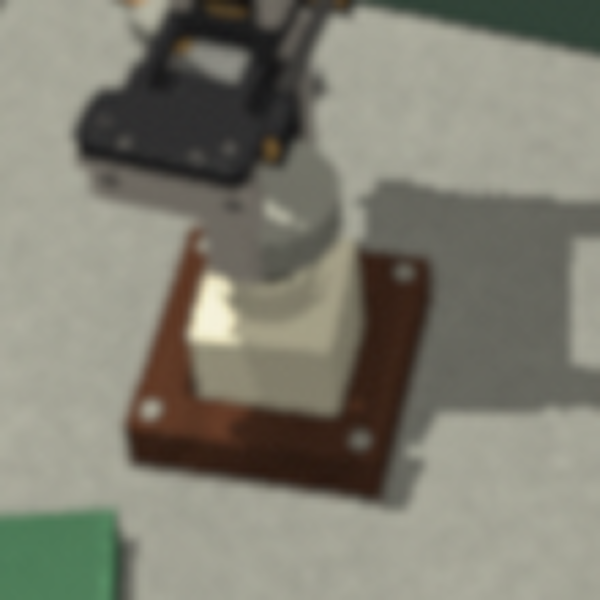

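The cap is held clear above the neck: the near body corners at (190,338) and (335,412) match the seated view, and the tool carries only the cap's 0.5 N. Handing in.

```bash
python3 -c "
from plant import arm
print(arm.sign_off())"
```

```text
the job is handed in; nothing more can be done
None
```

I handed the job in at about 12.6 s: the jar is fully down in the brace, and the cap, turned about 85° anticlockwise, is held level about 2 cm above the open mouth; no verdict came back.

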